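Pack up a motor foot and hold the wedge tight

TASK

The blue motor's foot hangs clear of its grey bed plate. Slide flat aluminium packers by their tongues into the gap, one squarely on top of another and each fully home against the back stop, as many as it takes for the orange wedge to close what is left; then push the wedge in, tip first and flat on the top packer, until you feel it jam tight under the foot. Finish while still gripping the wedge by its handle and holding it jammed there; leave unused packers out on the bench and do not disturb the grease jar, funnel or wrench.

Things in the scene. Friction and masses are not known exactly. Their poses are not given: they have to be found in the camera images.
- bed: Grey steel bed plate, fixed, 130 mm wide, top 12 mm above the bench. Origin: on its top face, middle of the gap's mouth, straight below the edge of the motor's foot. +x points into the gap (the way to push), z up. The plate reaches 20 mm out of the mouth (x = -20 mm). Gap is open at both sides.
- back_stop (a point): Front face, at bed level, of the dark back stop across the gap: 55 mm in from the mouth, 16 mm high, 70 mm wide. A packer fully home touches it with its leading edge; its origin is then 5 mm inside the mouth. Axes as the bed's.
- motor: Blue electric motor on four jack screws, fixed. Origin: underside of its foot, middle of the front edge, straight above the bed's origin; same axes. Its height over the bed's origin is the gap, 18 to 34 mm. The foot is level, 14 mm thick, 70 mm wide; above it all is free as far as x = 80 mm, where the motor (130 mm high) begins. Screws at x = 100 mm and beyond.
- packer0: Flat aluminium packer (all three alike, more than needed), 10 mm thick, 0.11 kg, lying flat: a 50 x 50 mm plate with a tongue 24 mm wide, 60 mm long, equally thick. Origin: underside, centre line, where plate and tongue meet. +x points to the plate's leading edge (50 mm away), the tongue runs towards -x, z up.
- packer1: Flat aluminium packer (all three alike, more than needed), 10 mm thick, 0.11 kg, lying flat: a 50 x 50 mm plate with a tongue 24 mm wide, 60 mm long, equally thick. Origin: underside, centre line, where plate and tongue meet. +x points to the plate's leading edge (50 mm away), the tongue runs towards -x, z up.
- packer2: Flat aluminium packer (all three alike, more than needed), 10 mm thick, 0.11 kg, lying flat: a 50 x 50 mm plate with a tongue 24 mm wide, 60 mm long, equally thick. Origin: underside, centre line, where plate and tongue meet. +x points to the plate's leading edge (50 mm away), the tongue runs towards -x, z up.
- wedge: Orange plastic wedge, 0.09 kg, lying on its flat underside: 36 mm wide, 3 mm thick at the tip (x = +56 mm), rising evenly to 17 mm at x = 0, then a handle 24 mm wide, 17 mm high, 60 mm long towards -x. Origin: underside, centre line, where taper meets handle; z up. It jams rigidly where its thickness equals the gap left; if it enters up to the handle unjammed, one more packer is needed.
- wedge_tip (a point): Middle of the wedge's tip edge, on its underside, 56 mm ahead of its origin.
- grease_jar: Bystander: grease jar with red cap, 64 mm across, 75 mm high. Origin under its centre.
- funnel: Bystander: orange funnel standing mouth down, 90 mm across, 85 mm high. Origin under its centre.
- wrench: Bystander: steel wrench lying flat, 170 mm long. Origin under its middle, long side along its x.
There are look-alikes about, which are no part of the job. What is shaped like the packer2 but green or pink is not meant.

How it is judged (in metres and radians):
On the way, in this order (a step that is already met when the one before it is completed fails the run):
1. a packer is fully home in the gap (((x of packer0 in the frame of bed between -0.004 and 0.01 m and y of packer0 in the frame of bed between -0.013 and 0.013 m and z of packer0 in the frame of bed between -0.003 and 0.025 m and angle between the x axis of packer0 and the x axis of bed, either way round below 0.17 rad and angle between packer0's own z axis and vertical below 0.08 rad) or (x of packer1 in the frame of bed between -0.004 and 0.01 m and y of packer1 in the frame of bed between -0.013 and 0.013 m and z of packer1 in the frame of bed between -0.003 and 0.025 m and angle between the x axis of packer1 and the x axis of bed, either way round below 0.17 rad and angle between packer1's own z axis and vertical below 0.08 rad) or (x of packer2 in the frame of bed between -0.004 and 0.01 m and y of packer2 in the frame of bed between -0.013 and 0.013 m and z of packer2 in the frame of bed between -0.003 and 0.025 m and angle between the x axis of packer2 and the x axis of bed, either way round below 0.17 rad and angle between packer2's own z axis and vertical below 0.08 rad))), for 0.2 s.
2. the wedge is tight between the foot and the packers (contact force between wedge and motor above 2 N and ((contact force between wedge and packer0 above 1.5 N and (x of packer0 in the frame of bed between -0.004 and 0.01 m and y of packer0 in the frame of bed between -0.013 and 0.013 m and z of packer0 in the frame of bed between -0.003 and 0.025 m and angle between the x axis of packer0 and the x axis of bed, either way round below 0.17 rad and angle between packer0's own z axis and vertical below 0.08 rad)) or (contact force between wedge and packer1 above 1.5 N and (x of packer1 in the frame of bed between -0.004 and 0.01 m and y of packer1 in the frame of bed between -0.013 and 0.013 m and z of packer1 in the frame of bed between -0.003 and 0.025 m and angle between the x axis of packer1 and the x axis of bed, either way round below 0.17 rad and angle between packer1's own z axis and vertical below 0.08 rad)) or (contact force between wedge and packer2 above 1.5 N and (x of packer2 in the frame of bed between -0.004 and 0.01 m and y of packer2 in the frame of bed between -0.013 and 0.013 m and z of packer2 in the frame of bed between -0.003 and 0.025 m and angle between the x axis of packer2 and the x axis of bed, either way round below 0.17 rad and angle between packer2's own z axis and vertical below 0.08 rad))) and angle between wedge's own z axis and vertical below 0.1 rad and angle between the x axis of wedge and the x axis of bed, either way round below 0.2 rad and y of wedge in the frame of bed between -0.015 and 0.015 m and x of wedge_tip in the frame of bed above 0.002 m and contact force between the fingers and wedge above 2 N), for 0.2 s.
At the end, for the whole second after the job is handed in: Held wedge, tip 2 mm inside the mouth, bears on fingers and foot (2 N each) and a packer (1.5 N), flat within 0.1 rad, within 0.2 rad and 15 mm of the gap's middle line, at rest. Each packer is home (within 9 mm of the stop, 13 mm of the middle, 0.17 rad, flat) or 80 mm from the mouth (all of step 2 and linear speed of wedge below 0.01 m/s and ((x of packer0 in the frame of bed between -0.004 and 0.01 m and y of packer0 in the frame of bed between -0.013 and 0.013 m and z of packer0 in the frame of bed between -0.003 and 0.025 m and angle between the x axis of packer0 and the x axis of bed, either way round below 0.17 rad and angle between packer0's own z axis and vertical below 0.08 rad) or horizontal distance between packer0 and bed above 0.08 m) and ((x of packer1 in the frame of bed between -0.004 and 0.01 m and y of packer1 in the frame of bed between -0.013 and 0.013 m and z of packer1 in the frame of bed between -0.003 and 0.025 m and angle between the x axis of packer1 and the x axis of bed, either way round below 0.17 rad and angle between packer1's own z axis and vertical below 0.08 rad) or horizontal distance between packer1 and bed above 0.08 m) and ((x of packer2 in the frame of bed between -0.004 and 0.01 m and y of packer2 in the frame of bed between -0.013 and 0.013 m and z of packer2 in the frame of bed between -0.003 and 0.025 m and angle between the x axis of packer2 and the x axis of bed, either way round below 0.17 rad and angle between packer2's own z axis and vertical below 0.08 rad) or horizontal distance between packer2 and bed above 0.08 m)); the arm keeps its last pose, push and grip.
It fails at once if a bystander is disturbed (moved over 30 mm) (distance of any of grease_jar, funnel, wrench from where it was at the start of the episode above 0.03 m).
It also fails if it takes over 72 s, if anything falls off the work surface, if the arm or the gripper's body presses on something with over 40 N, if the wrist force passes 120 N, or if a joint passes its speed limit or range.

ROBOT

A 6-joint arm with a two-finger parallel gripper is mounted at the origin on the work surface. World frame = base frame: x ahead of the robot, y to its left, z up, the work surface at z = 0. Lengths are in m, angles in degrees, forces in N, time in s.
With the tool pointing down it reaches from about 0.4 to 0.825 m from the base axis. Payload 7 kg.
Tool frame: the origin (TCP) lies between the finger pads; the fingertips stand 25 mm ahead of it and the grasp point (between the pads) lies 6 mm ahead of it; z points along the fingers, y is the line along which they close (so a half turn about z gives the same grasp; the last joint's range is limited). The gripper opens to 88 mm and grips with 3 to 60 N. Pads are 19 mm wide; open, the fingers measure 130 mm over their backs; the gripper's body (78 mm by 193 mm) begins 47 mm behind the grasp point.
Start: joints at [16.507, 20.546, 0.682, 0, -70.136, -16.507], TCP at [0.675, -0, 0.252] pointing down, gripper open.
Joint ranges: [-176.03, 176.03], [-82.01, 121.73], [-58.28, 71.71], [-173.87, 95.51], [-174.79, -0.11], [-173.66, 173.66]. Speed limits (degrees/s): [136.94, 136.94, 172.46, 180, 180, 180].

INTERFACE

Orientations are given as [roll, pitch, yaw] about the fixed x, y, z axes, in that order (R = Rz(yaw) Ry(pitch) Rx(roll)).
In Python, from plant import status, optics, job gives the robot as it stands. The module is installed in compiled form; this text tells all that it offers.
- The arm moves only by the tool run_rows, called after ">>>" as name(argument=value, ...) on one line, values as JSON. Schema: {"type":"object","properties":{"increments":{"type":"object","properties":{"sx":{"type":"array","items":{"type":"number"},"minItems":1,"maxItems":8},"sy":{"type":"array","items":{"type":"number"},"minItems":1,"maxItems":8},"sz":{"type":"array","items":{"type":"number"},"minItems":1,"maxItems":8},"rz":{"type":"array","items":{"type":"number"},"minItems":1,"maxItems":8},"jaw":{"type":"array","items":{"type":"number"},"minItems":1,"maxItems":8}},"additionalProperties":false,"required":["sx","sy","sz","rz","jaw"]},"only":{"type":"string"},"quiet":{"type":"boolean"},"lines":{"type":"string"}},"required":["increments"],"additionalProperties":false}. increments is an object with one list for each field, all of the same length, 1 to 8, a row being the entries at one place: sx, sy, sz (the shift in fractions of the full range, 1 being 0.4 m), rz (a turn about the tool's z in fractions of the full range, 1 being 120 degrees), jaw (the finger opening in m); each row is the pose to reach, as a shift and turn from the pose commanded when the call began, along the tool's axes at that moment; what a row does not reach only later rows make up. A row lasts 1/8 s, in which the tool goes at most 0.0625 m and 10.7 degrees, less where a joint would pass 70% of its speed; a pose out of reach is approached as far as the arm can. The fingers move at their own pace and stop on an object; the grip force is fixed at half the most. Time passes only in rows, so rows that do not move let the fingers close. The tool returns the time, the measured TCP pose, the force, the opening and the grip force at its end. only (a regular expression) keeps the lines of the reply that match it, lines (a string "A,B") keeps lines A to B, and quiet returns only ok. A shift or turn number past 1, either way, is cut back to 1. Input that does not fit is refused with a message, and nothing moves.
- status.get_obs(): the state, without advancing time (a new reading comes with each control period).
- optics.snapshot(name): name is "scene" or "side" or "wrist"; returns a dict with "frame" (400x640x3 uint8, red, green, blue), "z_map" (400x640 float32, m along the optical axis (not along the pixel's ray), 0 where there is no reading), "fovy" (degrees; the focal length in pixels is half the picture's height over the tangent of half this angle, whatever the lens; pixels are square), "cx", "cy" (the principal point, pixels), "R" (3x3) and "t" (3): a world point X has camera coordinates R X + t; the wrist camera has in their place "T_tool_cam" (4x4, takes a point from camera to tool coordinates, whose origin is the TCP and whose axes are the flange's). Camera axes: x right, y down, z forward; pixel columns grow to the right and rows downward; lengths in m; the calibration is good to about 2 mm. A picture is of the moment at which its call begins: read the wrist's pose just before it.
- job.close_job(): hands the job in; it is judged then, once.
The state is a dict: "clock": time; "joint_pos": joint angles; "qvel": joint speeds; "tau": joint torques, N m; "tool_pos": TCP position; "orientation": TCP orientation; "force": force on the tool from outside, world axes, zero at the start; "moment": the same for the moment, N m; "opening": finger opening in m; "gripper_force": force on a finger pad.
Only numpy, scipy, OpenCV 4.12 (cv2) and the standard library are available. Lean on these libraries where they do the work, as an engineer would, in place of code of your own. Each camera call takes 0.05 s, during which the arm holds its last target. There are 200 camera calls.

## Working session

There is one attempt and no reset: what is moved stays moved. The work goes in short steps, Python scripts to look and compute and a tool call to move; the robot and the scene stay as the last step left them, time stands still between calls to the robot, and variables do not carry over. Pictures are saved under pics/ and viewed, at most 10 in all, crops included, and the job is handed in when it is done.

```bash
mkdir -p pics; cat > h.py <<'E'
import numpy as np, cv2
from plant import status, optics, job
from scipy.spatial.transform import Rotation as Ro
def snap(n):
    o=status.get_obs(); s=optics.snapshot(n); s['o']=o
    if n=='wrist':
        T=np.eye(4);T[:3,:3]=Ro.from_euler('xyz',o['orientation'],degrees=True).as_matrix();T[:3,3]=o['tool_pos']
        M=np.linalg.inv(T@s['T_tool_cam']); s['R'],s['t']=M[:3,:3],M[:3,3]
    s['f']=200/np.tan(np.radians(s['fovy'])/2)
    return s
def cloud(s):
    z=s['z_map'];v,u=np.mgrid[:400,:640]
    P=np.stack([(u-s['cx'])/s['f']*z,(v-s['cy'])/s['f']*z,z],-1)
    return (P-s['t'])@s['R']
def plane(s,uv,h):
    uv=np.atleast_2d(uv).astype(float)
    d=np.c_[(uv-[s['cx'],s['cy']])/s['f'],np.ones(len(uv))]@s['R']
    c=-s['R'].T@s['t']
    return c+d*((h-c[2])/d[:,2])[:,None]
def proj(s,X):
    p=np.atleast_2d(X)@s['R'].T+s['t']; return p[:,:2]/p[:,2:]*s['f']+[s['cx'],s['cy']]
E
python3 - <<'E'
from h import *
for n in ['scene','side','wrist']:
    s=snap(n); cv2.imwrite(f'pics/{n}0.png',s['frame'][...,::-1]); print(n,s['fovy'],s['cx'],s['cy'],-s['R'].T@s['t'],(s['z_map']>0).mean())
print(status.get_obs())
E
```

```text
scene 55.54736412242998 317.1823047366254 199.8333659752538 [1.07374637 0.38279556 0.79838273] 0.99602734375
side 55.371932669772356 314.76727405940295 201.67650094876117 [0.47359304 0.76316308 0.60637063] 0.9959609375
wrist 66.6030048415955 315.0908988557884 203.96254260490073 [ 0.67542922 -0.07246126  0.38408894] 0.996
{'clock': 0.15, 'joint_pos': array([ 1.65084537e+01,  2.05822456e+01,  6.46864860e-01, -1.26788935e-02,
       -7.01351595e+01, -1.65070047e+01]), 'qvel': array([ 0.11855219, -0.1019548 ,  0.16674588,  0.1210868 , -0.01548571,
       -0.09362268]), 'tau': array([ 1.39394037e-04, -5.83274567e+01,  2.93289685e+01,  7.00122759e+00,
        8.75052094e-03, -9.76538854e-05]), 'tool_pos': array([ 6.74679594e-01, -1.22218787e-05,  2.50849242e-01]), 'orientation': array([ 1.79928980e+02, -8.61499927e-03, -9.00028613e+01]), 'force': array([-0.12588453,  1.01867625,  1.02505269]), 'moment': array([ 0.0195915 , -0.00894334, -0.04241049]), 'gripper_force': 0.0, 'opening': 0.08754006378734075}
```

View pics/scene0.png

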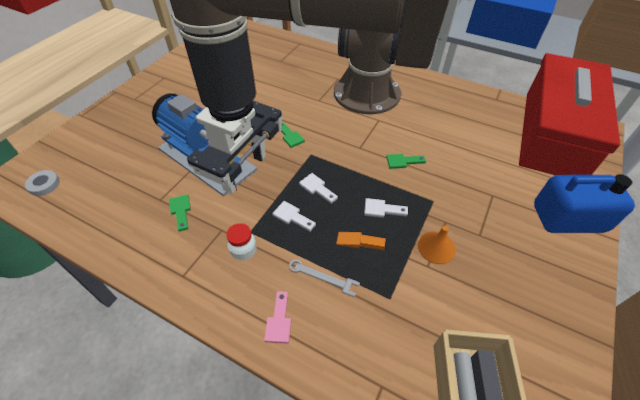

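View pics/side0.png

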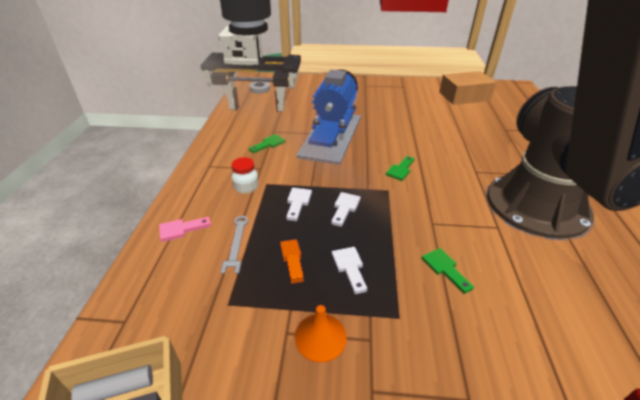

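The scene view shows three light packers on the black mat at about (318,188), (294,216) and (386,208), the wedge at (361,240) with its handle to the right, and the jar at (240,240). In the side view the blue foot, at about (325,133), sits on the grey plate with its mouth facing the mat.

```bash
cat > meas.py <<'E'
from h import *
def blobs(s,mask,h,amin=80,roi=(0.35,0.9,-0.45,0.45)):
    """contours, plane at h -> list of world xy polygon, centre"""
    out=[]
    cs,_=cv2.findContours(mask.astype(np.uint8),cv2.RETR_EXTERNAL,cv2.CHAIN_APPROX_NONE)
    for c in cs:
        if cv2.contourArea(c)<amin: continue
        out.append((c[:,0],plane(s,c[:,0],h)[:,:2]))
    return out
def paddle(poly,L=110.):
    """pose of paddle-like shape (wide head, narrow tail) from top outline: raster 0.5 mm -> axis, tip, tail"""
    p=(poly-poly.mean(0))*2000+200
    im=np.zeros((400,400),np.uint8);cv2.fillPoly(im,[np.round(p).astype(int)],1)
    ys,xs=np.nonzero(im);q=np.c_[xs,ys].astype(float)
    c=q.mean(0);w,v=np.linalg.eigh(np.cov((q-c).T));a=v[:,1]
    for _ in range(2):
        d=(q-c)@a;n=(q-c)@np.array([-a[1],a[0]])
        lo,hi=np.percentile(d,[.5,99.5])
        wd=lambda m:np.ptp(np.percentile(n[m],[2,98]))
        if wd(d>hi-0.25*(hi-lo))<wd(d<lo+0.25*(hi-lo)): a=-a;continue
        # refine axis by line through slice midpoints
        b=np.arange(lo+8,hi-8,4);mid=[ (n[abs(d-x)<2].min()+n[abs(d-x)<2].max())/2 for x in b]
        k,m0=np.polyfit(b,mid,1);a=a+k*np.array([-a[1],a[0]]);a/=np.linalg.norm(a)
    N=np.array([-a[1],a[0]]);d=(q-c)@a;n=(q-c)@N
    mid=np.median([(n[abs(d-x)<2].min()+n[abs(d-x)<2].max())/2 for x in b])
    tow=lambda x:(c+a*x+N*mid-200)/2000+poly.mean(0)
    return tow(d.min()),tow(d.max()),np.degrees(np.arctan2(a[1],a[0])),(d.max()-d.min())/2,wd(d>d.max()-40)/2
E
python3 - <<'E'
from meas import *
for n in ['scene','side']:
    s=snap(n);P=cloud(s);hsv=cv2.cvtColor(s['frame'],cv2.COLOR_RGB2HSV)
    H,S,V=cv2.split(hsv)
    on=(P[...,2]>-.01)&(P[...,2]<.03)&(s['z_map']>0)&(P[...,0]>.3)&(P[...,0]<1)&(abs(P[...,1])<.5)
    mw=on&(S<40)&(V>190); mo=on&(H<14)&(S>200)&(V>180)
    for nm,m,h in [('pk',mw,.010),('we',mo,.014)]:
        for c,w in blobs(s,m,h):
            t,e,an,L,W=paddle(w)
            print(n,nm,c.mean(0).round(),'tail',t.round(4),'tip',e.round(4),'ang %.1f L %.1f W %.1f'%(an,L,W))
    # bystanders, blue foot points
    mb=(H>100)&(H<120)&(S>120)&(P[...,0]>.3)&(P[...,0]<.95)&(P[...,1]<.1)&(P[...,1]>-.5)&(P[...,2]<.2)&(P[...,2]>.015)&(s['z_map']>0)
    q=P[mb];print(n,'blue',len(q),q.min(0).round(3),q.max(0).round(3),np.histogram(q[:,2],np.arange(.015,.2,.005))[0])
    f=q[(q[:,2]<.064)];print(' low',f.min(0).round(3),f.max(0).round(3))
    mr=(((H<6)|(H>174))&(S>150)&(P[...,2]>.05)&(P[...,2]<.1)&on.any()&(P[...,0]<1)&(abs(P[...,1])<.3)&(P[...,0]>.3))
    print(' jar',np.median(P[mr],0).round(3))
s=snap('scene');cv2.imwrite('pics/c1.png',cv2.resize(s['frame'][80:200,140:300,::-1],None,fx=5,fy=5,interpolation=2))
s=snap('side');cv2.imwrite('pics/c2.png',cv2.resize(s['frame'][60:180,270:400,::-1],None,fx=5,fy=5,interpolation=2))
E
```

```text
scene pk [294. 216.] tail [0.5927 0.1106] tip [0.5824 0.0015] ang -95.4 L 109.6 W 44.9
scene pk [384. 207.] tail [0.431  0.3033] tip [0.4685 0.201 ] ang -69.9 L 109.0 W 43.7
scene pk [318. 187.] tail [0.4871 0.1179] tip [0.4578 0.0132] ang -105.6 L 108.8 W 44.3
scene blue 1616 [ 0.477 -0.415  0.041] [ 0.583 -0.161  0.175] [  0   0   0   0   0   9  19 151  64   4   9  12  22  30  16  27  78  35
  29  35 131  54  34  91 138  78  58 179 104 128  62  19   0   0   0   0]
 low [ 0.515 -0.415  0.041] [ 0.574 -0.161  0.063]
 jar [ 0.734 -0.005  0.075]
side pk [351. 267.] tail [0.4316 0.3056] tip [0.47   0.2013] ang -69.8 L 111.2 W 45.5
side pk [344. 207.] tail [0.4879 0.1201] tip [0.4583 0.0138] ang -105.6 L 110.4 W 45.2
side pk [297. 201.] tail [0.5932 0.1111] tip [0.5828 0.0017] ang -95.4 L 109.9 W 45.2
side we [326. 346.] tail [0.4522 0.407 ] tip [0.5284 0.4492] ang 29.0 L 87.2 W 42.8
side we [292. 260.] tail [0.5678 0.2953] tip [0.5876 0.1894] ang -79.4 L 107.8 W 31.2
side blue 1808 [ 0.458 -0.39   0.045] [ 0.576 -0.154  0.172] [  0   0   0   0   0   0  14 432 174   7  12  25  29  42  35  43  51  38
  32  39  90  46  51  73 120  61  74 123  75  86  31   5   0   0   0   0]
 low [ 0.46  -0.376  0.045] [ 0.574 -0.154  0.061]
 jar [0.728 0.001 0.075]
```

View pics/c2.png

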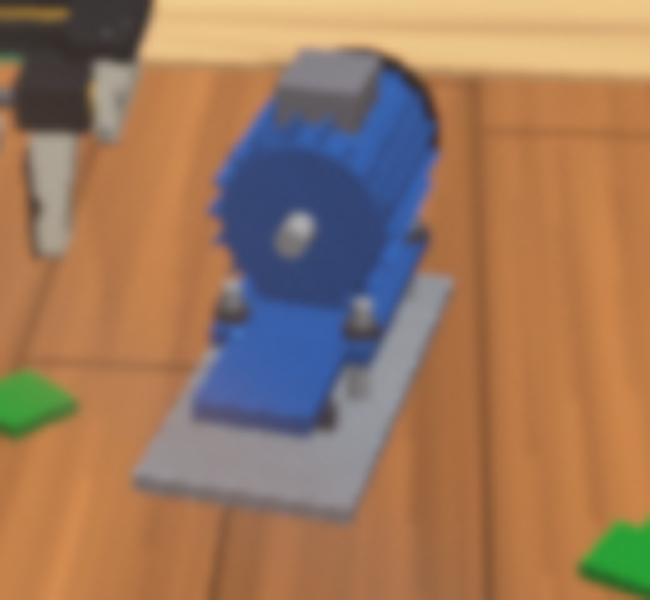

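View pics/wrist0.png

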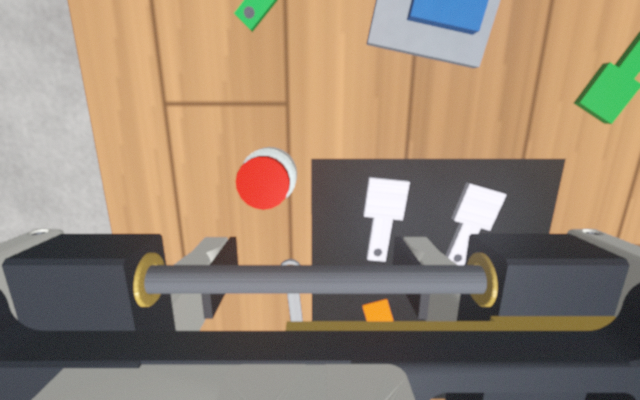

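The side crop shows the level blue foot over the grey plate, with the foot's front edge at about crop (195,405)–(320,415) and a clear mouth. The wrist view shows the plate's front corners at (368,43) and (476,66).

```bash
cat > bed.py <<'E'
from h import *
def bed(n):
    s=snap(n);P=cloud(s);H,S,V=cv2.split(cv2.cvtColor(s['frame'],cv2.COLOR_RGB2HSV))
    reg=(P[...,0]>.42)&(P[...,0]<.66)&(P[...,1]<-.1)&(P[...,1]>-.33)
    mb=reg&(H>100)&(H<120)&(S>120)&(P[...,2]>.035)&(P[...,2]<.07)
    z=P[...,2][mb];zm=np.median(z)
    cs,_=cv2.findContours(mb.astype(np.uint8),0,1);c=max(cs,key=cv2.contourArea)[:,0]
    w=plane(s,c,zm)[:,:2]
    mg=reg&(S<60)&(V>90)&(V<200)&(P[...,2]>.003)&(P[...,2]<.03)
    zb=np.median(P[...,2][mg])
    cs,_=cv2.findContours(mg.astype(np.uint8),0,1);g=max(cs,key=cv2.contourArea)[:,0];gw=plane(s,g,.012)[:,:2]
    print(n,'foot z',zm.round(4),'bed z',zb.round(4),mb.sum(),mg.sum())
    for nm,c_,w_ in [('foot',c,w),('bed',g,gw)]:
        ap=cv2.approxPolyDP(c_.reshape(-1,1,2),2.5,True)[:,0]
        print(nm,[(tuple(a.tolist()),plane(s,a,zm if nm=='foot' else .012)[0,:2].round(4).tolist()) for a in ap])
    return s
if __name__=='__main__':
    for n in ['scene','side','wrist']: bed(n)
E
python3 bed.py
```

```text
scene foot z 0.0547 bed z 0.012 118 533
foot [((207, 145), [0.5171, -0.274]), ((192, 151), [0.5565, -0.2956]), ((184, 146), [0.5514, -0.329]), ((181, 151), [0.5712, -0.3228]), ((188, 155), [0.5743, -0.2949]), ((194, 149), [0.5475, -0.2959]), ((201, 150), [0.5414, -0.2759])]
bed [((245, 159), [0.4797, -0.1765]), ((241, 164), [0.5019, -0.1749]), ((242, 171), [0.5232, -0.1562]), ((235, 179), [0.5575, -0.1556]), ((236, 185), [0.5743, -0.14]), ((256, 169), [0.4979, -0.1257])]
side foot z 0.0542 bed z 0.0121 607 964
foot [((319, 116), [0.5645, -0.3122]), ((320, 123), [0.5577, -0.2675]), ((314, 125), [0.5745, -0.2536]), ((312, 138), [0.5729, -0.1775]), ((331, 144), [0.5173, -0.1496]), ((337, 133), [0.5037, -0.2117]), ((344, 129), [0.4844, -0.2368]), ((338, 127), [0.5025, -0.2473]), ((339, 120), [0.5015, -0.2912])]
bed [((354, 128), [0.4539, -0.3223]), ((348, 126), [0.4732, -0.3338]), ((331, 148), [0.5193, -0.197]), ((308, 144), [0.589, -0.2137]), ((312, 129), [0.586, -0.3049]), ((297, 156), [0.6132, -0.1461]), ((339, 163), [0.4924, -0.1207])]
wrist foot z 0.0542 bed z 0.0121 1985 3707
foot [((409, 18), [0.5848, -0.1665]), ((474, 32), [0.5204, -0.1544]), ((479, 29), [0.5159, -0.1571]), ((487, 0), [0.5119, -0.1817]), ((413, 0), [0.5822, -0.1817])]
bed [((368, 43), [0.6166, -0.1539]), ((476, 67), [0.4934, -0.1294]), ((480, 64), [0.4893, -0.1325]), ((500, 0), [0.4771, -0.1957]), ((489, 1), [0.4887, -0.1947]), ((482, 28), [0.4924, -0.1688]), ((473, 35), [0.5013, -0.1619]), ((409, 21), [0.573, -0.1756]), ((407, 15), [0.5756, -0.1814]), ((411, 0), [0.5725, -0.1956]), ((389, 0), [0.5961, -0.1956]), ((387, 5), [0.5979, -0.1909]), ((387, 0), [0.5982, -0.1956]), ((377, 0), [0.6089, -0.1956])]
```

Careful with the scale: shifts go in shares of 0.4 m and turns go in shares of 120 degrees. That gives: 0.222 m / 0.4 = 0.555, 0.2 m / 0.4 = 0.5, 5.4 degrees / 120 = 0.045.

>>> run_rows(increments={"sx":[-0.1125, -0.2275, -0.2275, -0.2275, -0.2275, -0.2275, -0.2275], "sy":[0.105, 0.21, 0.21, 0.21, 0.21, 0.21, 0.21], "sz":[0.1, 0.225, 0.375, 0.5, 0.555, 0.555, 0.555], "rz":[0.045, 0.045, 0.045, 0.045, 0.045, 0.045, 0.045], "jaw":[0.06, 0.06, 0.06, 0.06, 0.06, 0.06, 0.06]})

```text
clock: 1.38
tool_pos: [0.5912, 0.0911, 0.0296]
orientation: [-180.0, 0.0, -95.4]
force: [0.4, 0.2, 0.8]
opening: 0.0599
gripper_force: 0.0
```

```bash
python3 - <<'E'
from h import *
s=snap('wrist');cv2.imwrite('pics/w1.png',s['frame'][...,::-1]);o=s['o'];print(o['tool_pos'],o['orientation'],o['force'],o['opening'])
E
```

```text
[0.59119112 0.09110665 0.02964297] [-1.79992906e+02  1.04975571e-03 -9.53941040e+01] [0.43002618 0.23798874 0.79502551] 0.05988739775296277
```

View pics/w1.png

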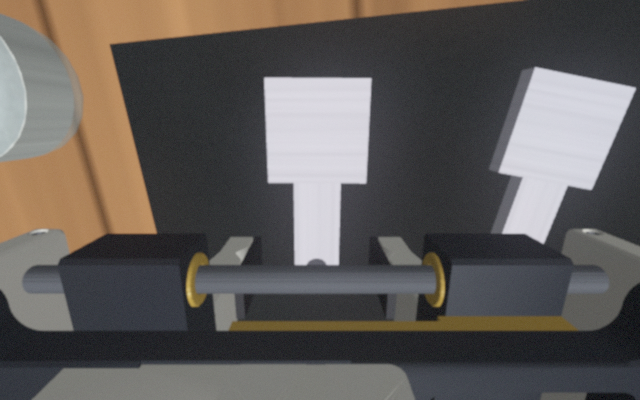

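The wrist view shows the tongue centred between the fingers at column 318 and the plate square to the view. I'll grip it and lift.

Scaled: -0.06 m / 0.4 = -0.15, -0.03 m / 0.4 = -0.075.

>>> run_rows(increments={"sx":[0, 0, 0, 0, 0, 0, 0], "sy":[0, 0, 0, 0, 0, 0, 0], "sz":[0, 0, 0, 0, -0.075, -0.15, -0.15], "rz":[0, 0, 0, 0, 0, 0, 0], "jaw":[0, 0, 0, 0, 0, 0, 0]})

```text
clock: 2.3
tool_pos: [0.5924, 0.0916, 0.0919]
orientation: [-179.8, 0.1, -95.4]
force: [-0.3, -0.1, -1.5]
opening: 0.0234
gripper_force: 30.0
```

Scaled: 0.136 m / 0.4 = 0.34, 0.09 m / 0.4 = 0.225, 5.4 degrees / 120 = 0.045.

>>> run_rows(increments={"sx":[0.1125, 0.225, 0.34, 0.34, 0.34], "sy":[0.005, 0.0125, 0.0168, 0.0168, 0.0168], "sz":[0, 0, 0, 0, 0], "rz":[0.0167, 0.0333, 0.045, 0.045, 0.045], "jaw":[0, 0, 0, 0, 0]})

```text
clock: 2.92
tool_pos: [0.5712, -0.044, 0.0889]
orientation: [180.0, -0.0, -100.8]
force: [-0.2, 0.8, -1.9]
opening: 0.0235
gripper_force: 30.0
```

```bash
cat > look.py <<'E'
import sys
from h import *
from bed import bed
s=bed('wrist');cv2.imwrite(sys.argv[1],s['frame'][...,::-1]);o=s['o'];print(o['tool_pos'],o['orientation'],o['force'],o['opening'],o['clock'])
P=cloud(s);H,S,V=cv2.split(cv2.cvtColor(s['frame'],cv2.COLOR_RGB2HSV))
z0=o['tool_pos'][2]
if len(sys.argv)>2:
    h=float(sys.argv[2])
    m=((S<40)&(V>190)&(abs(P[...,2]-h)<.012));m[230:]=0
    cs,_=cv2.findContours(m.astype(np.uint8),0,1);c=max(cs,key=cv2.contourArea);print('z top',np.median(P[...,2][m]))
    print([(tuple(a.tolist()),plane(s,a,h)[0,:2].round(4).tolist()) for a in cv2.approxPolyDP(c,3,True)[:,0]])
E
python3 look.py pics/w2.png 0.072
```

```text
wrist foot z 0.054 bed z 0.0122 3647 12056
foot [((243, 0), [0.5819, -0.1763]), ((244, 17), [0.5833, -0.1691]), ((250, 25), [0.5812, -0.1651]), ((375, 26), [0.5207, -0.1532]), ((383, 20), [0.5165, -0.155]), ((385, 0), [0.5145, -0.1634])]
bed [((208, 0), [0.6086, -0.1955]), ((213, 67), [0.6159, -0.1589]), ((217, 75), [0.6147, -0.1538]), ((408, 77), [0.4945, -0.1296]), ((415, 74), [0.4899, -0.1306]), ((421, 0), [0.4821, -0.1714]), ((387, 0), [0.5023, -0.1752]), ((386, 18), [0.5041, -0.1657]), ((378, 28), [0.5097, -0.1612]), ((249, 27), [0.5878, -0.1767]), ((242, 17), [0.5907, -0.1828]), ((241, 0), [0.589, -0.1917])]
[ 0.57120889 -0.04397923  0.08894892] [ 1.79956889e+02 -9.16928721e-03 -1.00844064e+02] [-0.18241524  0.79718259 -1.8925306 ] 0.023524094400191847 2.925
z top 0.06773060232393746
[((263, 79), [0.5783, -0.1372]), ((267, 182), [0.5876, -0.0898]), ((293, 183), [0.5749, -0.0869]), ((294, 229), [0.5794, -0.0627]), ((337, 229), [0.5573, -0.0585]), ((338, 183), [0.5526, -0.0826]), ((364, 179), [0.5395, -0.0822]), ((367, 80), [0.5314, -0.1278])]
```

View pics/w2.png

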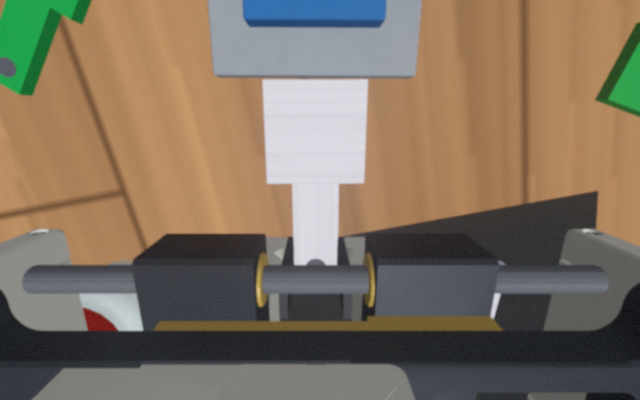

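The wrist view shows the packer square in front of the plate, with its edge at row 79 against the plate edge at row 76. The lateral offset is under 1 mm. I'll lower it and slide it in.

Scaled: 0.07 m / 0.4 = 0.175, 0.06 m / 0.4 = 0.15, 0.5 degrees / 120 = 0.0042.

>>> run_rows(increments={"sx":[0, 0, 0, 0.05, 0.1, 0.15, 0.175, 0.175], "sy":[-0.002, -0.002, -0.002, -0.002, -0.002, -0.002, -0.002, -0.002], "sz":[0.075, 0.1125, 0.1125, 0.1125, 0.1125, 0.1125, 0.1125, 0.1125], "rz":[0.0042, 0.0042, 0.0042, 0.0042, 0.0042, 0.0042, 0.0042, 0.0042], "jaw":[0, 0, 0, 0, 0, 0, 0, 0]})

```text
clock: 3.98
tool_pos: [0.559, -0.1138, 0.0447]
orientation: [-180.0, 0.0, -101.4]
force: [1.4, 0.3, -1.7]
opening: 0.0233
gripper_force: 30.0
```

Scaled: 0.012 m / 0.4 = 0.03, 0.011 m / 0.4 = 0.0275.

>>> run_rows(increments={"sx":[0.0075, 0.015, 0.02, 0.025, 0.0275, 0.03, 0.03], "sy":[0, 0, 0, 0, 0, 0, 0], "sz":[0.0025, 0.0025, 0.0025, 0.0025, 0.0025, 0.0025, 0.0025], "rz":[0, 0, 0, 0, 0, 0, 0], "jaw":[0, 0, 0, 0, 0, 0, 0]})

```text
clock: 4.85
tool_pos: [0.5568, -0.1245, 0.0436]
orientation: [180.0, -0.0, -101.3]
force: [0.2, -0.1, -1.4]
opening: 0.0232
gripper_force: 30.0
```

Scaled: 0.003 m / 0.4 = 0.0075, 0.002 m / 0.4 = 0.005.

>>> run_rows(increments={"sx":[0.0025, 0.005, 0.0075, 0.0075], "sy":[0, 0, 0, 0], "sz":[0, 0, 0, 0], "rz":[0, 0, 0, 0], "jaw":[0, 0, 0, 0]})

```text
clock: 5.35
tool_pos: [0.5564, -0.1268, 0.0435]
orientation: [-180.0, 0.0, -101.3]
force: [0.4, 5.8, -0.5]
opening: 0.0235
gripper_force: 30.0
```

>>> run_rows(increments={"sx":[0.0025, 0.005, 0.0075, 0.0075], "sy":[0, 0, 0, 0], "sz":[0, 0, 0, 0], "rz":[0, 0, 0, 0], "jaw":[0, 0, 0, 0]})

```text
clock: 5.85
tool_pos: [0.5566, -0.1273, 0.0435]
orientation: [-179.9, 0.2, -101.3]
force: [0.4, 21.1, -0.6]
opening: 0.0234
gripper_force: 30.0
```

It met the stop at 21 N, so it's home. I'll relax the push, release and lift.

Scaled: -0.07 m / 0.4 = -0.175, -0.06 m / 0.4 = -0.15.

>>> run_rows(increments={"sx":[-0.0075, -0.0075, -0.0075, -0.0075, -0.0075, -0.0075, -0.15, -0.175], "sy":[0, 0, 0, 0, 0, 0, 0, 0], "sz":[0, 0.0025, 0.0025, 0.0025, -0.075, -0.15, -0.175, -0.175], "rz":[0, 0, 0, 0, 0, 0, 0, 0], "jaw":[0, 0.05, 0.06, 0.06, 0.06, 0.06, 0.06, 0.06]})

```text
clock: 6.85
tool_pos: [0.5707, -0.0599, 0.115]
orientation: [-179.8, 0.1, -101.2]
force: [-0.1, 0.0, -0.5]
opening: 0.0603
gripper_force: 0.0
```

```bash
python3 look.py pics/w3.png 0.022
```

```text
wrist foot z 0.0543 bed z 0.0122 7925 8855
foot [((257, 0), [0.5767, -0.2001]), ((262, 65), [0.582, -0.1671]), ((367, 66), [0.5216, -0.1546]), ((376, 62), [0.5161, -0.1557]), ((379, 0), [0.51, -0.1869])]
bed [((223, 0), [0.6036, -0.2196]), ((231, 102), [0.6159, -0.155]), ((298, 102), [0.5674, -0.1454]), ((291, 95), [0.5714, -0.1512]), ((297, 91), [0.5665, -0.153]), ((296, 75), [0.565, -0.1638]), ((300, 67), [0.561, -0.1684]), ((334, 67), [0.5372, -0.1637]), ((339, 76), [0.5347, -0.1571]), ((337, 88), [0.5375, -0.1494]), ((342, 86), [0.5337, -0.15]), ((346, 90), [0.5313, -0.1467]), ((344, 94), [0.5332, -0.1443]), ((353, 84), [0.5257, -0.1498]), ((358, 95), [0.5233, -0.1416]), ((363, 97), [0.5199, -0.1395]), ((352, 102), [0.5284, -0.1377]), ((344, 96), [0.5335, -0.1429]), ((336, 102), [0.5399, -0.14]), ((405, 101), [0.49, -0.1308]), ((413, 0), [0.4771, -0.1945]), ((381, 0), [0.4984, -0.1987]), ((379, 58), [0.5048, -0.1633]), ((372, 68), [0.5106, -0.1577]), ((263, 68), [0.5872, -0.1729]), ((258, 62), [0.5897, -0.1774]), ((255, 0), [0.5823, -0.2154])]
[ 0.57069997 -0.05992747  0.11498058] [-1.79838290e+02  5.89561060e-02 -1.01213397e+02] [-0.08061612  0.00138006 -0.45788403] 0.06029502344762592 6.85
z top 0.012423627598265591
[((225, 0), [0.6004, -0.2156]), ((232, 102), [0.6127, -0.1539]), ((300, 102), [0.5656, -0.1445]), ((301, 151), [0.572, -0.1109]), ((333, 151), [0.5489, -0.1063]), ((335, 102), [0.5414, -0.1397]), ((405, 101), [0.4929, -0.1308]), ((413, 1), [0.4806, -0.1913]), ((382, 0), [0.5003, -0.1957]), ((379, 62), [0.5073, -0.1594]), ((373, 70), [0.5121, -0.1552]), ((264, 70), [0.5855, -0.1698]), ((257, 61), [0.5889, -0.1762]), ((255, 0), [0.5812, -0.2118])]
```

View pics/w3.png

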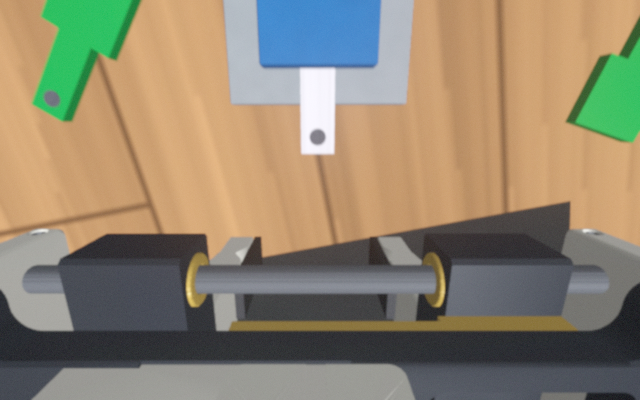

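The first packer is home and centred, with its tongue at column 317 against 318 for the foot. Next is the second packer, near (0.482, 0.100).

Scaled: -0.139 m / 0.4 = -0.3475, 0.084 m / 0.4 = 0.21, 4.4 degrees / 120 = 0.0367.

>>> run_rows(increments={"sx":[-0.115, -0.23, -0.3475, -0.3475, -0.3475, -0.3475, -0.3475], "sy":[0.0975, 0.195, 0.295, 0.295, 0.295, 0.295, 0.295], "sz":[0, 0, 0.05, 0.15, 0.21, 0.21, 0.21], "rz":[0.0167, 0.0367, 0.0367, 0.0367, 0.0367, 0.0367, 0.0367], "jaw":[0.06, 0.06, 0.06, 0.06, 0.06, 0.06, 0.06]})

```text
clock: 7.78
tool_pos: [0.4812, 0.0973, 0.03]
orientation: [-180.0, -0.0, -105.7]
force: [-0.7, 0.7, 0.8]
opening: 0.0602
gripper_force: 0.0
```

```bash
python3 - <<'E'
from h import *
s=snap('wrist');o=s['o'];print(o['tool_pos'],o['orientation'],o['force'])
H,S,V=cv2.split(cv2.cvtColor(s['frame'],cv2.COLOR_RGB2HSV))
m=((S<40)&(V>190));m[230:]=0
n,l,st,_=cv2.connectedComponentsWithStats(m.astype(np.uint8));print(st[st[:,4]>1000])
k=1+np.argmax(st[1:,4])
for r in range(60,230,20):
    u=np.nonzero(l[r]==k)[0]; print(r,u.min() if len(u) else 0,u.max() if len(u) else 0)
E
```

```text
[0.48124196 0.09726135 0.0300484 ] [-1.79993936e+02 -1.00568566e-02 -1.05729268e+02] [-0.68099275  0.65831733  0.77981086]
[[     0      0    640    400 243557]
 [   264     84    105    146  12439]]
60 0 0
80 0 0
100 264 368
120 265 366
140 266 366
160 267 365
180 268 364
200 293 338
220 294 338
```

Scaled: -0.07 m / 0.4 = -0.175, -0.0024 m / 0.4 = -0.006.

>>> run_rows(increments={"sx":[-0.006, -0.006, -0.006, -0.006, -0.006, -0.006, -0.006, -0.006], "sy":[0, 0, 0, 0, 0, 0, 0, 0], "sz":[0.001, 0.001, 0.001, 0.001, 0.001, -0.075, -0.175, -0.175], "rz":[0, 0, 0, 0, 0, 0, 0, 0], "jaw":[0.06, 0, 0, 0, 0, 0, 0, 0]})

```text
clock: 8.82
tool_pos: [0.4832, 0.101, 0.1022]
orientation: [-179.8, 0.2, -105.7]
force: [-0.0, -0.5, -1.6]
opening: 0.0231
gripper_force: 30.0
```

Scaled: -0.126 m / 0.4 = -0.315, 0.107 m / 0.4 = 0.2675, -4.4 degrees / 120 = -0.0367.

>>> run_rows(increments={"sx":[0.0875, 0.175, 0.2675, 0.2675, 0.2675, 0.2675], "sy":[-0.105, -0.21, -0.315, -0.315, -0.315, -0.315], "sz":[0, 0, 0, 0, 0, 0], "rz":[-0.0167, -0.0367, -0.0367, -0.0367, -0.0367, -0.0367], "jaw":[0, 0, 0, 0, 0, 0]})

```text
clock: 9.57
tool_pos: [0.5731, -0.0363, 0.0991]
orientation: [179.9, -0.0, -101.2]
force: [-0.2, -0.2, -1.5]
opening: 0.0233
gripper_force: 30.0
```

```bash
python3 look.py pics/w4.png 0.079
```

```text
wrist foot z 0.0535 bed z 0.0121 1971 9187
foot [((247, 0), [0.5824, -0.1722]), ((247, 7), [0.5832, -0.1691]), ((253, 15), [0.5811, -0.1649]), ((375, 14), [0.5187, -0.1531]), ((380, 6), [0.5156, -0.1562]), ((380, 0), [0.5152, -0.1589])]
bed [((416, 0), [0.4825, -0.1664]), ((382, 0), [0.5037, -0.1706]), ((376, 16), [0.5087, -0.1624]), ((307, 16), [0.5521, -0.171]), ((333, 18), [0.536, -0.1666]), ((332, 77), [0.543, -0.1321]), ((334, 65), [0.5403, -0.1391]), ((405, 66), [0.4939, -0.1293]), ((411, 63), [0.4897, -0.1304])]
[ 0.57313943 -0.03631109  0.09913347] [ 1.79949818e+02 -1.24042738e-02 -1.01244660e+02] [-0.20648026 -0.22255305 -1.51940761] 0.02330662343936187 9.575
z top 0.0782935043402995
[((365, 78), [0.533, -0.1211]), ((262, 79), [0.5805, -0.1301]), ((267, 182), [0.5898, -0.0818]), ((292, 183), [0.5773, -0.0787]), ((294, 229), [0.5817, -0.054]), ((337, 229), [0.5591, -0.0495]), ((338, 182), [0.5541, -0.0747]), ((363, 181), [0.5414, -0.0727])]
```

Scaled: 0.075 m / 0.4 = 0.1875, 0.0445 m / 0.4 = 0.1113, 0.5 degrees / 120 = 0.0042.

>>> run_rows(increments={"sx":[0, 0, 0, 0.05, 0.1, 0.15, 0.1875, 0.1875], "sy":[-0.0013, -0.0013, -0.0013, -0.0013, -0.0013, -0.0013, -0.0013, -0.0013], "sz":[0.075, 0.1113, 0.1113, 0.1113, 0.1113, 0.1113, 0.1113, 0.1113], "rz":[0.0042, 0.0042, 0.0042, 0.0042, 0.0042, 0.0042, 0.0042, 0.0042], "jaw":[0, 0, 0, 0, 0, 0, 0, 0]})

```text
clock: 10.62
tool_pos: [0.5593, -0.1123, 0.0552]
orientation: [180.0, 0.0, -101.9]
force: [-0.1, 0.5, -1.6]
opening: 0.0228
gripper_force: 30.0
```

Scaled: 0.012 m / 0.4 = 0.03, 0.011 m / 0.4 = 0.0275.

>>> run_rows(increments={"sx":[0.0075, 0.015, 0.02, 0.025, 0.0275, 0.03, 0.03], "sy":[0, 0, 0, 0, 0, 0, 0], "sz":[0.0013, 0.0013, 0.0013, 0.0013, 0.0013, 0.0013, 0.0013], "rz":[0, 0, 0, 0, 0, 0, 0], "jaw":[0, 0, 0, 0, 0, 0, 0]})

```text
clock: 11.5
tool_pos: [0.5572, -0.1225, 0.0545]
orientation: [180.0, -0.0, -101.8]
force: [0.0, -0.5, -1.8]
opening: 0.0232
gripper_force: 30.0
```

Scaled: 0.006 m / 0.4 = 0.015, 0.0015 m / 0.4 = 0.0038.

>>> run_rows(increments={"sx":[0, 0.0025, 0.0075, 0.0125, 0.015, 0.015], "sy":[0, 0, 0, 0, 0, 0], "sz":[0.0025, 0.0038, 0.0038, 0.0038, 0.0038, 0.0038], "rz":[0, 0, 0, 0, 0, 0], "jaw":[0, 0, 0, 0, 0, 0]})

```text
clock: 12.25
tool_pos: [0.5565, -0.1268, 0.0531]
orientation: [-180.0, 0.1, -101.8]
force: [-0.0, 11.5, -0.0]
opening: 0.0232
gripper_force: 30.0
```

>>> run_rows(increments={"sx":[0.0025, 0.005, 0.005], "sy":[0, 0, 0], "sz":[0, 0, 0], "rz":[0, 0, 0], "jaw":[0, 0, 0]})

```text
clock: 12.62
tool_pos: [0.5566, -0.1271, 0.0531]
orientation: [-179.9, 0.2, -101.8]
force: [0.2, 22.2, -0.1]
opening: 0.0233
gripper_force: 30.0
```

The second packer met the stop at the same place. I'll release it and check.

Scaled: -0.07 m / 0.4 = -0.175, -0.06 m / 0.4 = -0.15.

>>> run_rows(increments={"sx":[-0.0075, -0.0075, -0.0075, -0.0075, -0.0075, -0.0075, -0.15, -0.175], "sy":[0, 0, 0, 0, 0, 0, 0, 0], "sz":[0, 0, 0, 0, -0.075, -0.15, -0.15, -0.15], "rz":[0, 0, 0, 0, 0, 0, 0, 0], "jaw":[0, 0.05, 0.06, 0.06, 0.06, 0.06, 0.06, 0.06]})

```text
clock: 13.62
tool_pos: [0.5708, -0.06, 0.1138]
orientation: [-179.9, 0.0, -101.7]
force: [0.1, -0.3, 0.6]
opening: 0.06
gripper_force: 0.0
```

```bash
python3 - <<'E'
from h import *
s=snap('wrist');o=s['o'];print(o['tool_pos'],o['orientation'],o['force'])
cv2.imwrite('pics/w5.png',s['frame'][...,::-1])
E
```

```text
[ 0.57078658 -0.06001999  0.11377304] [-1.79907011e+02  4.15220824e-02 -1.01722067e+02] [ 0.12014024 -0.3001705   0.57331509]
```

View pics/w5.png

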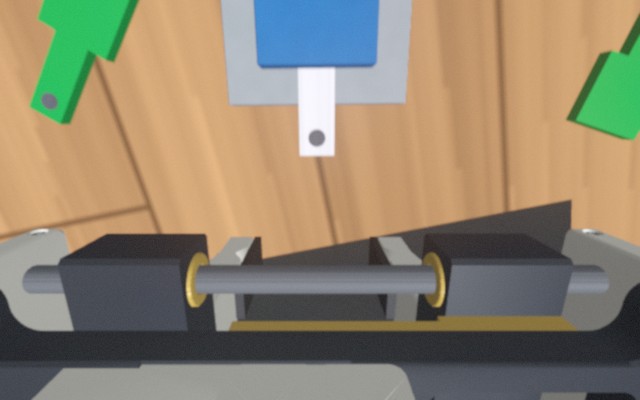

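Both tongues are stacked squarely at column 317, with the tail at row 155. Next, the wedge.

Scaled: -0.3155 m / 0.4 = -0.7888, -0.275 m / 0.4 = -0.6875, -22.3 degrees / 120 = -0.1858.

>>> run_rows(increments={"sx":[-0.1375, -0.275, -0.4125, -0.55, -0.6875, -0.7888, -0.7888, -0.7888], "sy":[0.0275, 0.055, 0.0825, 0.11, 0.135, 0.155, 0.155, 0.155], "sz":[0, 0, 0, 0, 0, 0, 0, 0], "rz":[-0.0417, -0.0833, -0.125, -0.1667, -0.1858, -0.1858, -0.1858, -0.1858], "jaw":[0.06, 0.06, 0.06, 0.06, 0.06, 0.06, 0.06, 0.06]})

```text
clock: 14.68
tool_pos: [0.5735, 0.2588, 0.1125]
orientation: [179.9, -0.0, -79.5]
force: [0.4, -0.6, -0.3]
opening: 0.0596
gripper_force: 0.0
```

```bash
python3 - <<'E'
from meas import *
s=snap('wrist');o=s['o'];print(o['tool_pos'],o['orientation'],o['force'])
cv2.imwrite('pics/w6.png',s['frame'][...,::-1])
H,S,V=cv2.split(cv2.cvtColor(s['frame'],cv2.COLOR_RGB2HSV))
m=((H<14)&(S>180)&(V>120));m[230:]=0
n,l,st,_=cv2.connectedComponentsWithStats(m.astype(np.uint8));print(st[st[:,4]>500])
k=1+np.argmax(st[1:,4])
for r in range(0,230,12):
    u=np.nonzero(l[r]==k)[0]
    if len(u): print(r,u.min(),u.max())
E
```

```text
[0.57345959 0.25875681 0.1124752 ] [ 1.79927840e+02 -3.95838080e-02 -7.95125128e+01] [ 0.36333058 -0.58446727 -0.28431896]
[[     0      0    640    400 256000]]Traceback (most recent call last):
  File "<stdin>", line 7, in <module>
    return _wrapfunc(a, 'argmax', axis=axis, out=out, **kwds)
    return bound(*args, **kwds)
ValueError: attempt to get argmax of an empty sequence
```

View pics/w6.png

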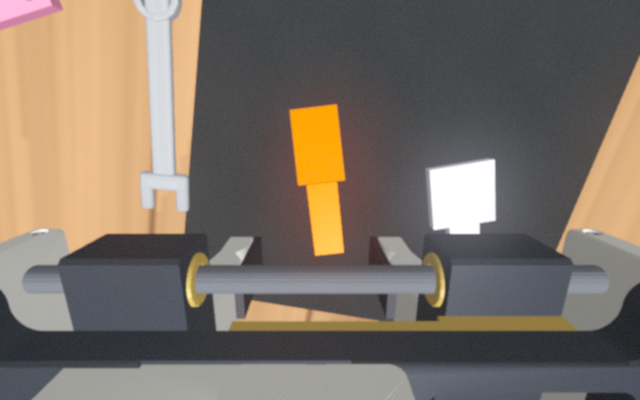

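The whole wedge is visible: tip edge at rows 105–110, taper/handle line at row 183, handle tail at row 254. It leans about 5° from the tool.

```bash
cat > wedge.py <<'E'
from h import *
s=snap('wrist');o=s['o'];print(o['tool_pos'],o['orientation'],o['force'],o['clock'])
H,S,V=cv2.split(cv2.cvtColor(s['frame'],cv2.COLOR_RGB2HSV))
m=((H<25)&(S>200)&(V>150));m[262:]=0
n,l,st,_=cv2.connectedComponentsWithStats(m.astype(np.uint8));k=1+np.argmax(st[1:,4]);x0,y0,w,h,_=st[k];print(st[k])
def mid(r,z):
    u=np.nonzero(l[r]==k)[0];a=plane(s,[[u.min(),r],[u.max()+1,r]],z);return u.min(),u.max(),a.mean(0)[:2].round(4),(np.linalg.norm(a[1]-a[0])*1e3).round(1)
for r in range(y0,y0+h,12): print(r,mid(r,.017 if r>178 else .010))
E
python3 wedge.py
```

```text
[0.57357775 0.25839448 0.11268347] [ 1.79942568e+02 -3.18119109e-02 -7.95531808e+01] [-0.06015212  0.20120343  0.4427934 ] 14.725
[ 290  106   55  109 4038]
106 (np.int64(327), np.int64(335), array([0.5768, 0.1756]), np.float64(6.7))
118 (np.int64(291), np.int64(337), array([0.5876, 0.1863]), np.float64(35.1))
130 (np.int64(292), np.int64(338), array([0.5853, 0.1947]), np.float64(35.4))
142 (np.int64(294), np.int64(340), array([0.5822, 0.2032]), np.float64(35.8))
154 (np.int64(295), np.int64(341), array([0.5798, 0.2119]), np.float64(36.2))
166 (np.int64(296), np.int64(342), array([0.5773, 0.2209]), np.float64(36.6))
178 (np.int64(298), np.int64(343), array([0.5744, 0.23  ]), np.float64(36.2))
190 (np.int64(307), np.int64(337), array([0.5719, 0.2377]), np.float64(23.9))
202 (np.int64(309), np.int64(323), array([0.5747, 0.248 ]), np.float64(11.7))
214 (np.int64(311), np.int64(311), array([0.5768, 0.2583]), np.float64(0.8))
```

Careful with the scale: shifts go in shares of 0.4 m and turns go in shares of 120 degrees. That gives: 0.083 m / 0.4 = 0.2075, 0.008 m / 0.4 = 0.02, -6 degrees / 120 = -0.05.

>>> run_rows(increments={"sx":[-0.01, -0.01, -0.01, -0.01, -0.01], "sy":[0.02, 0.02, 0.02, 0.02, 0.02], "sz":[0.075, 0.15, 0.2075, 0.2075, 0.2075], "rz":[-0.05, -0.05, -0.05, -0.05, -0.05], "jaw":[0.06, 0.06, 0.06, 0.06, 0.06]})

```text
clock: 15.4
tool_pos: [0.5658, 0.2619, 0.031]
orientation: [-179.9, 0.0, -73.5]
force: [0.3, -0.1, 0.9]
opening: 0.06
gripper_force: 0.0
```

```bash
python3 wedge.py; python3 -c "
from h import *
s=snap('wrist');cv2.imwrite('pics/w7.png',s['frame'][...,::-1])"
```

```text
[0.56582107 0.26186224 0.03102752] [-1.79942953e+02  1.05655471e-02 -7.35344704e+01] [ 0.32588356 -0.12553513  0.87237581] 15.4
[ 280   90   73  154 8525]
90 (np.int64(322), np.int64(350), array([0.5808, 0.1766]), np.float64(13.8))
102 (np.int64(281), np.int64(351), array([0.5884, 0.1845]), np.float64(34.2))
114 (np.int64(281), np.int64(352), array([0.5866, 0.1898]), np.float64(35.0))
126 (np.int64(281), np.int64(352), array([0.585 , 0.1952]), np.float64(35.4))
138 (np.int64(281), np.int64(352), array([0.5834, 0.2007]), np.float64(35.7))
150 (np.int64(281), np.int64(352), array([0.5817, 0.2064]), np.float64(36.1))
162 (np.int64(281), np.int64(352), array([0.58  , 0.2121]), np.float64(36.5))
174 (np.int64(281), np.int64(352), array([0.5782, 0.218 ]), np.float64(36.9))
186 (np.int64(282), np.int64(352), array([0.5766, 0.2225]), np.float64(35.1))
198 (np.int64(282), np.int64(352), array([0.5749, 0.2284]), np.float64(35.5))
210 (np.int64(294), np.int64(340), array([0.5731, 0.2344]), np.float64(23.8))
222 (np.int64(294), np.int64(295), array([0.5823, 0.2438]), np.float64(1.0))
234 (np.int64(295), np.int64(296), array([0.5801, 0.25  ]), np.float64(1.0))
```

View pics/w7.png

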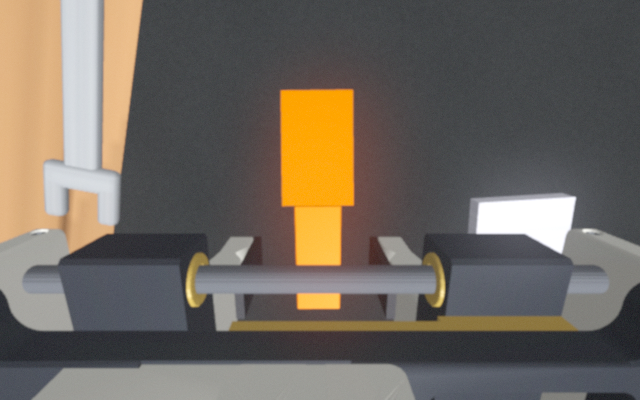

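The wedge is straight and centred at column 317. I'll grip and lift it.

Scaled: -0.07 m / 0.4 = -0.175, -0.03 m / 0.4 = -0.075.

>>> run_rows(increments={"sx":[0, 0, 0, 0, 0, 0, 0], "sy":[0, 0, 0, 0, 0, 0, 0], "sz":[0.0025, 0.0025, 0.0025, 0.0025, -0.075, -0.175, -0.175], "rz":[0, 0, 0, 0, 0, 0, 0], "jaw":[0, 0, 0, 0, 0, 0, 0]})

```text
clock: 16.38
tool_pos: [0.5668, 0.2636, 0.1034]
orientation: [-179.7, 0.1, -73.5]
force: [-0.3, 0.2, -2.1]
opening: 0.0238
gripper_force: 30.0
```

>>> run_rows(increments={"sx":[0], "sy":[0], "sz":[0], "rz":[0], "jaw":[0]})

```text
clock: 16.5
tool_pos: [0.5647, 0.2621, 0.0997]
orientation: [180.0, 0.0, -73.5]
force: [-0.3, -0.4, -0.9]
opening: 0.0234
gripper_force: 30.0
```

Scaled: 0.301 m / 0.4 = 0.7525, 0.25 m / 0.4 = 0.625, 27.8 degrees / 120 = 0.2317.

>>> run_rows(increments={"sx":[0.125, 0.25, 0.375, 0.5, 0.625, 0.7525, 0.7525, 0.7525], "sy":[0.035, 0.07, 0.105, 0.14, 0.175, 0.2075, 0.2075, 0.2075], "sz":[0, 0, 0, 0, 0, 0, 0, 0], "rz":[0.0417, 0.0833, 0.125, 0.1667, 0.2083, 0.2317, 0.2317, 0.2317], "jaw":[0, 0, 0, 0, 0, 0, 0, 0]})

```text
clock: 17.5
tool_pos: [0.5704, -0.0503, 0.099]
orientation: [179.9, -0.0, -101.4]
force: [-0.1, 0.9, -0.9]
opening: 0.0237
gripper_force: 30.0
```

>>> run_rows(increments={"sx":[0], "sy":[0], "sz":[0], "rz":[0], "jaw":[0]})

```text
clock: 17.62
tool_pos: [0.5709, -0.0491, 0.0995]
orientation: [180.0, -0.0, -101.2]
force: [-0.2, 0.6, -0.5]
opening: 0.0233
gripper_force: 30.0
```

```bash
cat > wb.py <<'E'
from h import *
s=snap('wrist');o=s['o'];print(o['tool_pos'],o['orientation'],o['force'],o['clock'])
P=cloud(s);H,S,V=cv2.split(cv2.cvtColor(s['frame'],cv2.COLOR_RGB2HSV))
B=np.array([[-.194,-.981],[.981,-.194]]);O=np.array([.0505,.5707])
b=lambda p:((B@p[:2]-O)*1e3).round(1)
zu=o['tool_pos'][2]-.0302
def rows(m,z,nm):
    for r in range(0,230,12):
        u=np.nonzero(m[r])[0]
        if len(u)>10:
            a=plane(s,[[u.min(),r],[u.max()+1,r]],z);print(nm,r,u.min(),u.max(),b(a.mean(0)))
mo=(H<25)&(S>200)&(V>150);mo[230:]=0
r=np.nonzero(mo.sum(1)>20)[0].min();u=np.nonzero(mo[r+3])[0];print('tip',b(plane(s,[[u.mean(),r]],zu+.003)[0]));print('depth tip z',np.median(P[...,2][mo][:200]))
rows(mo,zu+.010,'wedge')
rows((H>100)&(H<120)&(S>120)&(P[...,2]<.07)&(P[...,2]>.03),.054,'foot')
rows((S<40)&(V>190)&(abs(P[...,2]-.032)<.006)&(P[...,1]<-.05),.032,'tongue')
E
python3 wb.py
```

```text
[ 0.57088297 -0.04909572  0.0995473 ] [ 1.79954975e+02 -1.49310352e-02 -1.01225691e+02] [-0.22888907  0.56386553 -0.45179433] 17.625
tip [-27.7   5.2]
depth tip z 0.07378129250843266
wedge 96 279 346 [-30.1   0.4]
wedge 108 279 349 [-35.5  -0.4]
wedge 120 279 349 [-41.1  -0.3]
wedge 132 279 349 [-46.8  -0.3]
wedge 144 279 350 [-52.6  -0.6]
wedge 156 280 349 [-58.5  -0.6]
wedge 168 280 350 [-64.6  -0.8]
wedge 180 280 350 [-70.7  -0.8]
wedge 192 280 350 [-77.   -0.8]
wedge 204 280 350 [-83.5  -0.8]
wedge 216 293 337 [-90.1  -0.8]
wedge 228 293 337 [-96.8  -0.8]
foot 0 247 380 [18.4 -0.1]
foot 12 248 380 [12.9 -0.4]
foot 24 249 379 [ 7.4 -0.4]
foot 36 250 377 [ 1.7 -0.1]
tongue 48 294 334 [ 0.4 -0.4]
tongue 60 295 333 [-6.2 -0.4]
tongue 72 295 333 [-12.9  -0.4]
tongue 84 295 333 [-19.8  -0.3]
```

Scaled: 0.036 m / 0.4 = 0.09, 0.033 m / 0.4 = 0.0825.

>>> run_rows(increments={"sx":[0, 0, 0, 0, 0], "sy":[0, 0, 0, 0, 0], "sz":[0.05, 0.0825, 0.09, 0.09, 0.09], "rz":[0, 0, 0, 0, 0], "jaw":[0, 0, 0, 0, 0]})

```text
clock: 18.3
tool_pos: [0.5714, -0.0498, 0.0646]
orientation: [-180.0, 0.0, -101.3]
force: [0.0, 0.0, -1.2]
opening: 0.0234
gripper_force: 30.0
```

>>> run_rows(increments={"sx":[0.0375, 0.0625, 0.075, 0.075], "sy":[0, 0, 0, 0], "sz":[0.0013, 0.0025, 0.0038, 0.0038], "rz":[0, 0, 0, 0], "jaw":[0, 0, 0, 0]})

```text
clock: 18.8
tool_pos: [0.565, -0.08, 0.0626]
orientation: [180.0, -0.0, -101.4]
force: [0.1, -0.9, -1.1]
opening: 0.0235
gripper_force: 30.0
```

Scaled: 0.0005 m / 0.4 = 0.0013.

>>> run_rows(increments={"sx":[0, 0], "sy":[0, 0], "sz":[0.0013, 0.0013], "rz":[0, 0], "jaw":[0, 0]})

```text
clock: 19.05
tool_pos: [0.5653, -0.0792, 0.062]
orientation: [-180.0, 0.0, -101.3]
force: [0.3, -0.4, -0.1]
opening: 0.0235
gripper_force: 30.0
```

>>> run_rows(increments={"sx":[0, 0], "sy":[0, 0], "sz":[0.0013, 0.0013], "rz":[0, 0], "jaw":[0, 0]})

```text
clock: 19.3
tool_pos: [0.5653, -0.0792, 0.0617]
orientation: [-180.0, 0.0, -101.3]
force: [-0.4, 0.0, 0.7]
opening: 0.0235
gripper_force: 30.0
```

>>> run_rows(increments={"sx":[0, 0], "sy":[0, 0], "sz":[0.0013, 0.0013], "rz":[0, 0], "jaw":[0, 0]})

```text
clock: 19.55
tool_pos: [0.5654, -0.0791, 0.0613]
orientation: [-180.0, 0.0, -101.3]
force: [-0.0, 2.9, 2.7]
opening: 0.0237
gripper_force: 30.0
```

Scaled: 0.012 m / 0.4 = 0.03, 0.008 m / 0.4 = 0.02.

>>> run_rows(increments={"sx":[0.01, 0.02, 0.03, 0.03], "sy":[0, 0, 0, 0], "sz":[-0.0013, -0.0013, -0.0013, -0.0013], "rz":[0, 0, 0, 0], "jaw":[0, 0, 0, 0]})

```text
clock: 20.05
tool_pos: [0.5627, -0.0918, 0.0616]
orientation: [180.0, -0.0, -101.3]
force: [-0.6, -1.0, 0.6]
opening: 0.0238
gripper_force: 30.0
```

>>> run_rows(increments={"sx":[0.005, 0.0075, 0.0075], "sy":[0, 0, 0], "sz":[0, 0, 0], "rz":[0, 0, 0], "jaw":[0, 0, 0]})

```text
clock: 20.42
tool_pos: [0.5623, -0.0941, 0.0616]
orientation: [-180.0, -0.0, -101.3]
force: [-0.3, 1.1, 2.1]
opening: 0.0239
gripper_force: 30.0
```

Scaled: 0.003 m / 0.4 = 0.0075, 0.002 m / 0.4 = 0.005.

>>> run_rows(increments={"sx":[0.005, 0.0075, 0.0075], "sy":[0, 0, 0], "sz":[0, 0, 0], "rz":[0, 0, 0], "jaw":[0, 0, 0]})

```text
clock: 20.8
tool_pos: [0.5618, -0.0968, 0.0616]
orientation: [-180.0, 0.0, -101.3]
force: [0.4, 4.0, 2.9]
opening: 0.0237
gripper_force: 29.9
```

>>> run_rows(increments={"sx":[0.005, 0.0075, 0.0075], "sy":[0, 0, 0], "sz":[0, 0, 0], "rz":[0, 0, 0], "jaw":[0, 0, 0]})

```text
clock: 21.18
tool_pos: [0.5619, -0.098, 0.0616]
orientation: [-179.9, 0.1, -101.3]
force: [1.2, 15.5, 2.4]
opening: 0.0236
gripper_force: 29.9
```

Scaled: 0.002 m / 0.4 = 0.005, 0.001 m / 0.4 = 0.0025.

>>> run_rows(increments={"sx":[0.0025, 0.005, 0.005, 0.005], "sy":[0, 0, 0, 0], "sz":[0, 0, 0, 0], "rz":[0, 0, 0, 0], "jaw":[0, 0, 0, 0]})

```text
clock: 21.68
tool_pos: [0.562, -0.0986, 0.0617]
orientation: [-179.9, 0.2, -101.3]
force: [1.4, 23.2, 3.5]
opening: 0.0236
gripper_force: 29.9
```

>>> run_rows(increments={"sx":[0.0038, 0.0038, 0.0038, 0.0038], "sy":[0, 0, 0, 0], "sz":[0, 0, 0, 0], "rz":[0, 0, 0, 0], "jaw":[0, 0, 0, 0]})

```text
clock: 22.18
tool_pos: [0.5622, -0.0992, 0.0616]
orientation: [-179.8, 0.3, -101.3]
force: [2.5, 26.9, 0.9]
opening: 0.0233
gripper_force: 30.0
```

```bash
python3 wb.py
```

```text
[ 0.56218356 -0.09923785  0.06163052] [-179.82742312    0.29778871 -101.28426015] [ 2.53752009 26.94219179  0.93780109] 22.175
tip [-0.8  1.1]
depth tip z 0.0415416903469731
wedge 144 281 348 [-1.8  0.6]
wedge 156 281 349 [-7.7  0.4]
wedge 168 281 350 [-13.7   0.1]
wedge 180 281 350 [-19.9   0.1]
wedge 192 281 350 [-26.2   0.1]
wedge 204 281 350 [-32.7   0.2]
wedge 216 293 338 [-39.3   0.2]
wedge 228 293 337 [-46.    0.4]
foot 0 231 401 [56.4 -0.1]
foot 12 232 401 [52.2 -0.3]
foot 24 233 400 [47.8 -0.3]
foot 36 234 399 [43.4 -0.3]
foot 48 235 398 [38.9 -0.3]
foot 60 235 398 [34.3 -0.3]
foot 72 236 397 [29.6 -0.3]
foot 84 237 396 [24.8 -0.3]
foot 96 238 395 [19.9 -0.3]
foot 108 239 394 [14.9 -0.3]
foot 120 240 393 [ 9.8 -0.3]
foot 132 241 393 [ 4.6 -0.5]
```

>>> run_rows(increments={"sx":[0, 0, 0, 0, 0, 0], "sy":[0, 0, 0, 0, 0, 0], "sz":[0, 0, 0, 0, 0, 0], "rz":[0, 0, 0, 0, 0, 0], "jaw":[0, 0, 0, 0, 0, 0]})

```text
clock: 22.98
tool_pos: [0.5622, -0.0992, 0.0616]
orientation: [-179.8, 0.3, -101.3]
force: [2.3, 28.2, 1.9]
opening: 0.024
gripper_force: 30.0
```

```bash
python3 -c "
from plant import job,status
print(status.get_obs()['force']);print(job.close_job())"
```

```text
[ 2.30409698 28.22996319  1.85515774]
the job is handed in; nothing more can be done
None
```

I handed the job in at about 23 s with two packers stacked home against the back stop and the wedge jammed under the foot, gripped and held at about 28 N push; the judge's verdict was not shown.

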